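# Load a seized lighter into the alloy analyser through its push-to-release door

### The arm

A 6-joint arm with a two-finger parallel gripper is mounted at the origin on the work surface. World frame = base frame: x ahead of the robot, y to its left, z up, the work surface at z = 0. Lengths are in m, angles in rad, forces in N, time in s.
With the tool pointing down it reaches from about 0.35 to 0.975 m from the base axis. Payload 7.1 kg.
Tool frame: the origin (TCP) lies midway between the tips of the shut fingers; the grasp point (between the pads) lies 19 mm behind it; z points along the fingers, x is the direction in which the jaws open and shut, and the axes are right-handed (so a half turn about z gives the same grasp; the last joint's range is limited). The gripper opens to 88 mm and grips with 3 to 60 N. Pads are 20 mm wide; open, the fingers measure 115 mm over their backs; the gripper's body (75 mm by 178 mm) begins 61 mm behind the grasp point.
Start: joints at [1.256, 0.423, 1.63, -0, 1.089, -0.019], TCP at [0.182, 0.598, 0.223] pointing down, gripper open.
Joint ranges: [-3, 3], [-0.9, 2.11], [0.09, 2.58], [-1.31, 4.45], [0.11, 2.69], [-2.54, 2.54]. Speed limits (rad/s): [2.39, 2.39, 3.01, 3.14, 3.14, 3.14].

### API

Orientations are given as a unit quaternion [w, x, y, z].
In Python, from station import move_pose, movel, movej, command_gripper, wait, inverse_kinematics, read_camera, camera_info, MotionError, job_done, get_time, get_joint_pos, get_qvel, get_effort, get_tcp_pos, get_ee_rot, get_ft_force, get_ft_torque, get_grip_width gives the robot as it stands. Calls block until the motion is done:
- move_pose(position, orientation): joint-space move of the TCP to a pose.
- movel(position, frame=None, v=0.15, until_force=None): straight line of the TCP; frame=None keeps the orientation; v is the mean speed in m/s. With until_force (N) it stops when the force on the tool has changed by that much, and returns True; else False.
- movej(angles): joint-space move.
- command_gripper(opening): opening from 0.0 (shut) to 1.0 (fully open); the grip force is fixed at half the most; returns when the fingers have stopped.
- wait(seconds).
- inverse_kinematics(position, orientation): joint angles nearest the present ones, or None.
- read_camera(name): name is "side" or "top"; returns the picture (420x560x3 uint8, red, green, blue); there is no depth.
- camera_info(name): a dict with "intrinsics" (3x3 intrinsics, pixels), "dist" ([k1, k2, p1, p2, k3] as OpenCV has them; the pictures are not rectified), "T" (4x4, takes a point from camera to world coordinates). Camera axes: x right, y up, looking along -z (the intrinsics and any distortion apply to the point x, -y, -z); pixel columns grow to the right and rows downward; lengths in m; the calibration is good to about 2 mm. A picture is of the moment at which its call begins. camera_info takes no time and is no camera call.
A pose or a line that the arm cannot do raises MotionError and nothing moves.
- job_done(): hands the job in, once; it reports no verdict.
Readings, each from a call of its own:
- get_time(): time.
- get_joint_pos(): joint angles.
- get_qvel(): joint speeds.
- get_effort(): joint torques, N m.
- get_tcp_pos(): TCP position.
- get_ee_rot(): TCP orientation.
- get_ft_force(): force on the tool from outside, world axes, zero at the start.
- get_ft_torque(): the same for the moment, N m.
- get_grip_width(): opening from 0.0 (shut) to 1.0 (fully open).
Only numpy, scipy, OpenCV 4.12 (cv2) and the standard library are available. Lean on these libraries where they do the work, as an engineer would, in place of code of your own. Each camera call takes 0.05 s, during which the arm holds its last target.

### The job

Load the alloy analyser: press the rubber pad of its push-to-release door gently inward, without forcing it, until the catch lets go, and let the spring swing the door fully open. The chamber is too deep for a slanted hand, so stand the brass lighter that lies on the bench upright on its flat base and let go of it there, then take it again and put it into the chamber, standing upright on its base and centred over the small round measuring window. Leave the door open, and leave the tape roll, box cutter and watch where they are.

Things in the scene. Friction and masses are not known exactly. Their poses are not given: they have to be found in the camera images.
- door (a joint): Chamber door in the analyser's top, rad: 0 shut and caught, slightly negative while pushed in (stop at -0.055), 1.70 fully open. It is held by a hidden touch catch under its left edge. Once released it follows the pressing hand and, when that backs off up and towards the analyser's front, a spring swings it open in about 1.5 s and keeps it open. Pushed in too little, it stays caught: press again.
- push_pad (a point): Centre of the top of the ribbed black rubber push pad (50 wide x 16 mm, 2 mm proud), 124 mm from the hinge, 18 mm from the door's near edge, 182 mm above the bench while shut; it moves with the door. Pressing here takes about 9 N; after about 4 mm inward (straight down) the catch lets go; solid stop at 7 mm. Nearer the hinge it needs far more force. Axes as the analyser's while shut.
- door_hinge (a point): Middle of the door's level hinge line, along the analyser's y, on its far edge, 180 mm above the bench and 74 mm behind the window. The door is a flat white panel 150 wide, 142 long, 10 mm thick, flush in the analyser's top; its near edge swings up and away from the front. Fully open it stands nearly upright, its edge 320 mm above the bench.
- analyser: The analyser: a white fixed box, origin on the bench right under the window; x from its front to its rear, y to its left, z up. Front at x = -95, rear at +190, sides at y = +-115, flat top at z = 180 mm. The opening in its top under the door spans x -69 to +78, y -76 to +76 mm; the chamber's inner walls under the door are a little lower, 160 to 165 mm.
- window (a point): Centre of the round measuring window (8 mm across, dark, in a 30 mm dark ring, flush) on the level chamber floor, 88 mm above the bench; axes as the analyser's. The chamber is 125 x 125 mm about it, 92 mm deep from the analyser's top: too deep to reach in with a slanted hand.
- lighter_mid (a point): Centre of the loose brass flip-top lighter: 54 mm tall (z, from flat base to round-edged lid end; base 27 mm from here), 40 wide (y), 20 thick (x), 90 to 180 g. A dark seam runs round it 35 mm from the base; a small hinge barrel, look only, on the +y narrow side. It starts lying on a broad face on the bench, this point 10 mm up.
- tape_mid (a point): Centre of a roll of brown packing tape lying flat, 104 mm across, 48 mm high, bystander.
- cutter_mid (a point): Middle of a black box cutter lying flat, about 170 x 30 x 18 mm along its x axis, bystander.
- watch_mid (a point): Middle of a white foam block (100 x 75 x 30 mm) with a 40 mm steel watch head on top (40 mm high in all), bystander.
Mind the look-alikes: they are no part of the job. Of the things like the part that bears lighter_mid, leave any that is green or pink; of the rest the smaller one is meant.

How it is judged:
On the way:
1. the lighter stands upright on its base on the bench, let go (angle between lighter_mid's own z axis and vertical below 0.15 rad and height (world z) of lighter_mid between 0.022 and 0.034 m and contact force between lighter and the fingers below 0.1 N and contact force between lighter and the arm below 0.1 N), for 0.2 s.
At the end, for the whole second after the job is handed in: The door stands open (over 1.5 rad); the lighter stands on its base on the chamber floor, lid end up (within 0.1 rad of vertical, its centre 24 to 30 mm above the window), its centre within 6 mm of the window's centre seen from above, and is at rest (value of joint door above 1.5 rad and angle between lighter_mid's own z axis and vertical below 0.1 rad and horizontal distance between lighter_mid and window below 0.006 m and z of lighter_mid in the frame of window between 0.024 and 0.03 m and linear speed of lighter below 0.02 m/s); the robot touches nothing.
It fails at once if the door is forced: pressed with more than 30 N (contact force between door and the fingers above 30 N or contact force between door and the arm above 30 N).
It fails at once if the tape roll, cutter or watch is moved by more than 30 mm (distance of any of tape_mid, cutter_mid, watch_mid from where it was at the start of the episode above 0.03 m).
It also fails if it takes over 64 s, if anything falls off the work surface, if the arm or the gripper's body presses on something with over 40 N, if the wrist force passes 120 N, or if a joint passes its speed limit or range.

## Working session

There is one attempt and no reset: what is moved stays moved. The work goes in short steps, each a Python script; the robot and the scene stay as the last script left them, time stands still between calls to the robot, and variables do not carry over. Pictures are saved under pics/ and viewed, and the job is handed in when it is done.

```bash
mkdir -p pics; ls; python3 - <<'E'
from station import *
import cv2,numpy as np
for n in("side","top"):
    im=read_camera(n); cv2.imwrite(f"pics/{n}0.png",im[:,:,::-1]); c=camera_info(n)
    print(n,np.round(np.array(c["intrinsics"]),2).tolist(),c["dist"],np.round(np.array(c["T"]),4).tolist())
print(get_time(),get_ee_rot(),get_tcp_pos(),get_ft_force())
E
```

```text
pics
side [[383.34, 0.0, 279.72], [0.0, 383.34, 205.89], [0.0, 0.0, 1.0]] [0.00534765 0.         0.         0.         0.        ] [[-0.9683, 0.1947, -0.1567, 0.3914], [-0.2496, -0.7217, 0.6456, 0.728], [0.0126, 0.6642, 0.7474, 0.9348], [0.0, 0.0, 0.0, 1.0]]
top [[523.52, 0.0, 279.44], [0.0, 523.52, 218.05], [0.0, 0.0, 1.0]] [-0.11661155  0.          0.          0.          0.        ] [[0.0013, 0.9932, -0.1164, 0.3715], [-0.9999, 0.0031, 0.0148, 0.0493], [0.015, 0.1164, 0.9931, 1.5825], [0.0, 0.0, 0.0, 1.0]]
0.1 [ 3.91062316e-04  8.03594799e-01  5.95176393e-01 -5.53525879e-04] [0.18201655 0.59738282 0.22199811] [ 0.6227854  -0.4542609  -0.77054465]
```

View pics/side0.png

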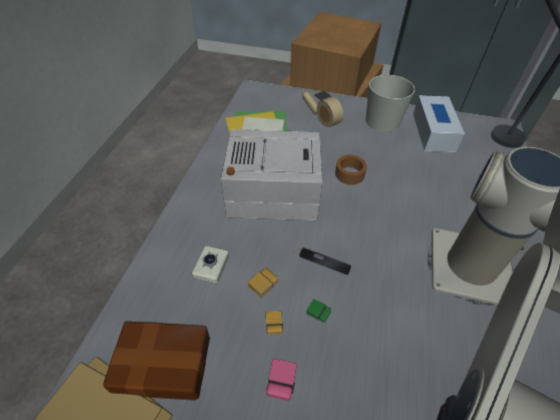

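View pics/top0.png

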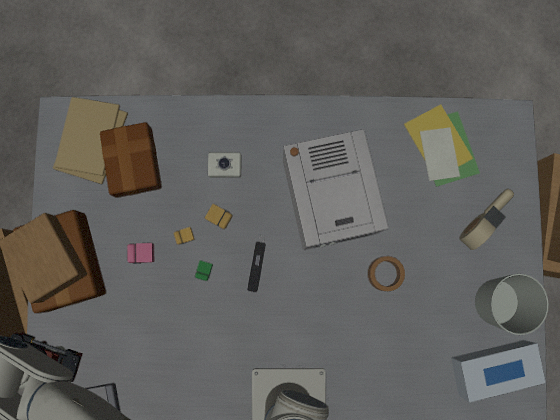

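The top view shows four lighter-like things: brass at (219,216), a smaller brass one at (184,236), pink at (141,253) and green at (204,270). By the description I want the smaller brass one at (184,236). The analyser is at about (335,190), with its pad at (344,221). Next I check close crops.

```bash
cat > h.py <<'E'
import cv2,numpy as np
from scipy.optimize import least_squares
from station import *
def cam(n):
    c=camera_info(n); return np.array(c["intrinsics"],float),np.array(c["dist"],float),np.array(c["T"],float)
def proj(n,P):
    K,d,T=cam(n); W=np.linalg.inv(T); F=np.diag([1,-1,-1.])
    R=F@W[:3,:3]; t=F@W[:3,3]
    return cv2.projectPoints(np.asarray(P,float).reshape(-1,1,3),cv2.Rodrigues(R)[0],t,K,d)[0].reshape(-1,2)
def ray(n,px,z):
    K,d,T=cam(n); u=cv2.undistortPoints(np.asarray(px,float).reshape(-1,1,2),K,d).reshape(-1,2)
    D=np.c_[u[:,0],-u[:,1],-np.ones(len(u))]@T[:3,:3].T; o=T[:3,3]
    return o+D*((z-o[2])/D[:,2])[:,None]
def snap(n,name): 
    im=read_camera(n)[:,:,::-1].copy(); cv2.imwrite(f"pics/{name}.png",im); return im
def crop(im,x0,y0,x1,y1,s,name): cv2.imwrite(f"pics/{name}.png",cv2.resize(im[y0:y1,x0:x1],None,fx=s,fy=s,interpolation=cv2.INTER_CUBIC))
E
python3 - <<'E'
from h import *
t=cv2.imread("pics/top0.png"); s=cv2.imread("pics/side0.png")
a=cv2.resize(t[195:285,120:240],None,fx=6,fy=6,interpolation=cv2.INTER_CUBIC)
cv2.imwrite("pics/c1.png",a)
crop(t,275,120,400,255,4.4,"c2")
crop(s,240,260,340,340,6,"c3")
crop(s,215,120,335,225,5,"c4")
E
```

```text
(no output)
```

View pics/c1.png

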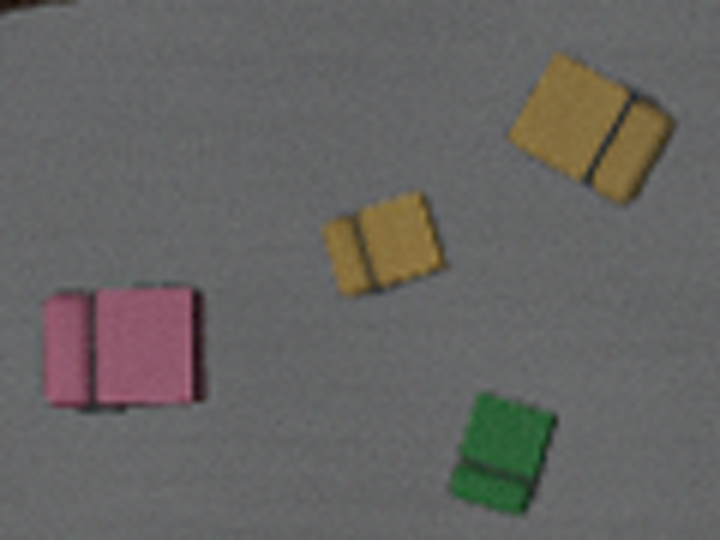

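View pics/c2.png

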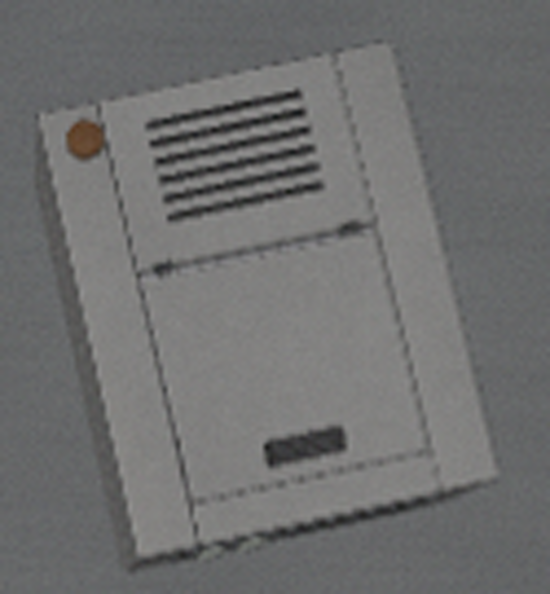

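View pics/c3.png

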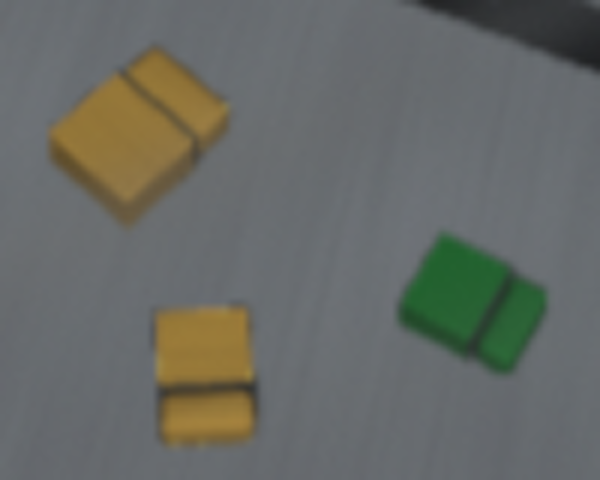

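View pics/c4.png

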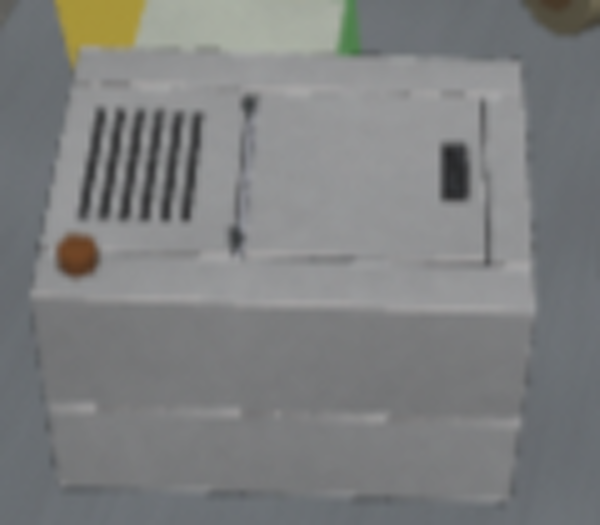

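The crops agree: c1 shows the smaller brass lighter at crop (385,243), full-frame (184,236), with its seam towards the left, so the lid points to +y. The larger brass decoy is at full-frame (219,216). The analyser's front and pad face the robot. Next I fit the poses.

```bash
cat > fit.py <<'E'
from h import *
from scipy.optimize import minimize
def o(pts,s,x,y): return (np.array(pts,float)+.5)/s-.5+[x,y]
tp=o([(40,112),(392,42),(497,475),(135,557),(306,446)],4.4,275,120)
sd=o([(33,296),(80,50),(520,63),(533,308),(455,172)],5,215,120)
# order RL RR FR FL pad
loc_t=np.array([[.19,.115,.18],[.19,-.115,.18],[-.095,-.115,.18],[-.095,.115,.18],[-.05,0,.182]])
loc_s=loc_t[[0,1,2,3,4]]
def W(p,l):
    c,s=np.cos(p[2]),np.sin(p[2]); return np.c_[p[0]+c*l[:,0]-s*l[:,1],p[1]+s*l[:,0]+c*l[:,1],l[:,2]]
for nm,use in(("both",(1,1)),("top",(1,0)),("side",(0,1))):
    f=lambda p:np.r_[use[0]*(proj("top",W(p,loc_t))-tp).ravel(),use[1]*(proj("side",W(p,loc_s))-sd).ravel()]
    r=least_squares(f,[.6,-.05,.2]); print(nm,r.x.round(4),np.abs(r.fun).max().round(2))
    if nm=="both":print(r.fun.reshape(-1,2).round(1).tolist()); np.save("an.npy",r.x)
print("pad",ray("top",tp[4:],.182),ray("side",sd[4:],.182))
# lighter
def mask(im,roi):
    x0,y0,x1,y1=roi; h=cv2.cvtColor(im,cv2.COLOR_BGR2HSV); m=cv2.inRange(h,(12,90,40),(28,255,255)); k=np.zeros_like(m); k[y0:y1,x0:x1]=m[y0:y1,x0:x1]
    return cv2.morphologyEx(k,cv2.MORPH_CLOSE,np.ones((5,5)))
M={}
for n,roi in(("top",(168,220,200,250)),("side",(258,305,292,338))):
    M[n]=cv2.GaussianBlur(mask(cv2.imread(f"pics/{n}0.png"),roi),(0,0),.7)/255.
    print(n,M[n].sum())
B=np.array([[a,b,c] for a in(-.027,.027) for b in(-.02,.02) for c in(0,.02)])
def ren(n,p,B=B):
    q=proj(n,W(p,B)); hull=cv2.convexHull(((q+.5)*4*16-8).astype(np.float32).round().astype(np.int32))
    im=np.zeros((420*4,560*4),np.uint8); cv2.fillConvexPoly(im,hull,255,shift=4)
    return cv2.GaussianBlur(cv2.resize(im,(560,420),interpolation=cv2.INTER_AREA),(0,0),.7)/255.
if __name__=="__main__":
  g=ray("top",[[184,236]],.01)[0]; print(g)
  for use in(("top","side"),("top",),("side",)):
    best=None
    for y0 in(1.5,1.7,1.9):
        r=minimize(lambda p:sum(((ren(n,p)-M[n])**2).sum() for n in use),[g[0],g[1],y0],method="Nelder-Mead",options=dict(initial_simplex=[[g[0],g[1],y0],[g[0]+.01,g[1],y0],[g[0],g[1]+.01,y0],[g[0],g[1],y0+.2]],xatol=1e-4,fatol=1e-3))
        if best is None or r.fun<best.fun:best=r
    print(use,best.x.round(4),best.fun)
    if len(use)==2: np.save("li.npy",best.x)
  for nm,px in(("big",(219,216)),("pink",(141,253)),("green",(204,270)),("cut",(257,267)),("watch",(224,164)),("tape",(386,273))): print(nm,ray("top",[px],.02).round(3))
E
python3 fit.py
```

```text
both [ 0.5764 -0.1337  0.2168] 1.43
[[-0.9, 0.3], [-0.1, -0.5], [0.5, 0.9], [0.3, 0.4], [-0.7, 0.3], [-1.2, -0.4], [-0.6, -1.4], [0.4, -1.2], [0.5, 0.6], [-0.3, -0.3]]
top [ 0.5771 -0.1341  0.2138] 0.77
side [ 0.5753 -0.1324  0.2222] 1.01
pad [[ 0.52824679 -0.14641194  0.182     ]] [[ 0.52637885 -0.14352334  0.182     ]]
top 230.99607843137255
side 344.9921568627451
[0.50042677 0.3137658  0.01      ]
('top', 'side') [0.5019 0.3152 1.8835] 22.128842752787392
('top',) [0.5022 0.3156 1.9236] 10.046582083813917
('side',) [0.5018 0.3152 1.8612] 11.536224529027297
big [[0.56  0.208 0.02 ]]
pink [[0.448 0.441 0.02 ]]
green [[0.398 0.25  0.02 ]]
cut [[0.408 0.093 0.02 ]]
watch [[0.72  0.195 0.02 ]]
tape [[ 0.39  -0.293  0.02 ]]
```

```bash
cat >> h.py <<'E'
from scipy.spatial.transform import Rotation as Rn
def frame(z,x):
    z=np.array(z,float); z/=np.linalg.norm(z); x=np.array(x,float); x-=z*(x@z); x/=np.linalg.norm(x)
    q=Rn.from_matrix(np.c_[x,np.cross(z,x),z]).as_quat(); return np.array([q[3],q[0],q[1],q[2]])
E
cat > run1.py <<'E'
from h import *
a=np.load("an.npy"); c,s=np.cos(a[2]),np.sin(a[2]); X=np.array([c,s,0]);Y=np.array([-s,c,0]); O=np.array([a[0],a[1],0])
q=frame([0,0,-1],Y); pad=O-.05*X
print(pad, inverse_kinematics(pad+[0,0,.21],q))
command_gripper(0.0)
move_pose(pad+[0,0,.215],q); print(get_time(),get_tcp_pos(),get_joint_pos().round(3) if hasattr(get_joint_pos(),'round') else get_joint_pos())
wait(.2);f0=np.array(get_ft_force())
movel(pad+[0,0,.192],v=.08); wait(.1)
r=movel(pad+[0,0,.176],v=.02,until_force=3)
p=np.array(get_tcp_pos()); print(r,p,np.array(get_ft_force())-f0,get_time())
E
python3 run1.py
```

```text
[ 0.52755295 -0.1444577   0.        ] [-2.89032187e-01  3.25211756e-01  1.81401677e+00 -4.44089210e-16
  1.00236412e+00 -2.07662697e+00]
4.325 [ 0.52774592 -0.14389345  0.21500178] [-0.288  0.319  1.81   0.     1.013 -2.076]
True [ 0.52765303 -0.14450824  0.18296317] [-1.57148934  1.11898572  4.56607133] 5.5833
```

```bash
python3 - <<'E'
from h import *
a=np.load("an.npy"); c,s=np.cos(a[2]),np.sin(a[2]); X=np.array([c,s,0]); O=np.array([a[0],a[1],0]); pad=O-.05*X
for z in(.1795,.1785,.1778,.1772,.1766):
    r=movel(pad+[0,0,z],v=.015,until_force=14); print(z,r,np.array(get_tcp_pos()).round(4),np.array(get_ft_force()).round(1),get_time())
    if r:break
E
```

```text
0.1795 False [ 0.5276 -0.1445  0.18  ] [-1.5 -0.1  7. ] 5.95
0.1785 False [ 0.5277 -0.1445  0.1791] [-2.2  1.2  8.6] 6.2
0.1778 False [ 0.5277 -0.1445  0.1786] [-2.5  1.2  9.1] 6.45
0.1772 False [ 0.5277 -0.1445  0.178 ] [-2.7  0.   9.7] 6.7
0.1766 False [ 0.5277 -0.1445  0.1774] [-2.8  0.3  9.6] 6.95
```

```bash
python3 - <<'E'
from h import *
a=np.load("an.npy"); c,s=np.cos(a[2]),np.sin(a[2]); X=np.array([c,s,0]); O=np.array([a[0],a[1],0]); pad=O-.05*X
r=movel(pad+[0,0,.1758],v=.015,until_force=10); print(r,np.array(get_tcp_pos()).round(4),np.array(get_ft_force()).round(1),get_time())
movel(pad+[0,0,.19]-.01*X,v=.06); print(np.array(get_ft_force()).round(1))
movel(pad+[0,0,.29]-.13*X,v=.25)
print(get_time(),np.array(get_ft_force()).round(1))
wait(.6)
im=snap("top","t1"); im2=snap("side","s1")
crop(im,275,100,400,255,3.5,"t1c"); print(get_time())
cv2.imwrite("pics/s1c.png",cv2.resize(im2[90:230,200:360],None,fx=3.5,fy=3.5))
E
```

```text
False [ 0.5277 -0.1445  0.1766] [-2.6  0.   9.3] 7.2
[3.1 0.8 7.2]
8.4167 [ 1.  -0.1 -0.2]
9.1167
```

View pics/t1c.png

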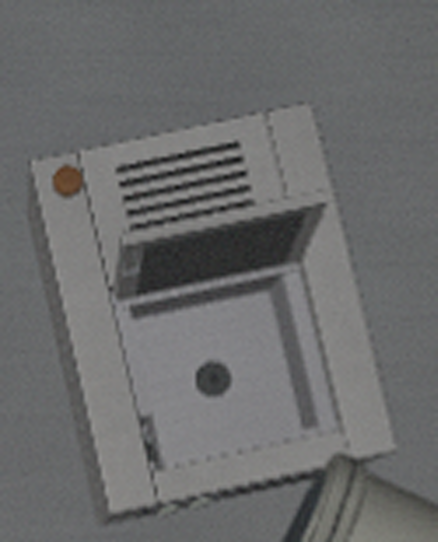

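View pics/s1c.png

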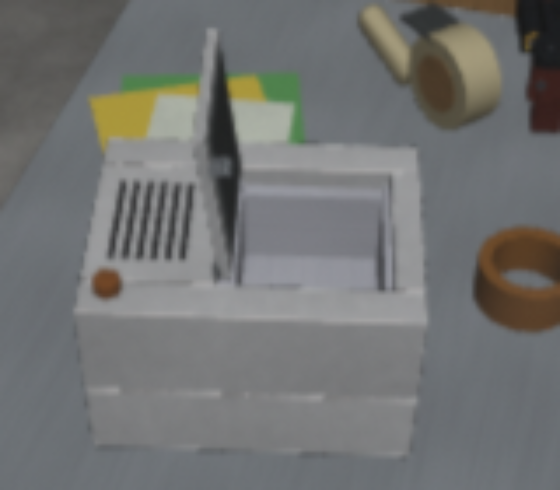

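The door stands fully open in both views. The window ring is at t1c (213,379), which is top-view pixel (335.8,208.2). Next I refine the window and check IK for the slanted pick, the stand-up and the vertical regrasp.

```bash
cat > plan.py <<'E'
from h import *
a=np.load("an.npy"); c,s=np.cos(a[2]),np.sin(a[2]); X=np.array([c,s,0]);Y=np.array([-s,c,0]); O=np.array([a[0],a[1],0])
li=np.load("li.npy"); yaw=1.895; Lc=np.array([li[0],li[1],.010]); L=np.array([np.cos(yaw),np.sin(yaw),0])
D=np.array([0,0,-1.]); th=np.pi/4
def H(l): return np.array([-l[1],l[0],0])
S=np.array([.53,.32,0]); Lp=S/np.linalg.norm(S)
def poses(sg):
    zt=np.cos(th)*D-np.sin(th)*L; q1=frame(zt,sg*H(L)); P1=Lc-.003*L+[0,0,.000]
    zp=np.cos(th)*Lp+np.sin(th)*D; q2=frame(zp,sg*H(Lp)); P2=S+[0,0,.024]
    return zt,q1,P1,zp,q2,P2
E
python3 - <<'E'
from plan import *
w=o=None
def oo(pts,s,x,y): return (np.array(pts,float)+.5)/s-.5+[x,y]
print("win model",O,"top ray",ray("top",oo([(213,379)],3.5,275,100),.088))
g=cv2.cvtColor(cv2.imread("pics/t1.png"),cv2.COLOR_BGR2GRAY); 
sub=g[195:222,322:350]; m=(sub<110).astype(np.uint8); n,lab,st,ce=cv2.connectedComponentsWithStats(m); print([(st[i,4],(ce[i]+[322,195]).round(2)) for i in range(1,n)])
for i in range(1,n):
    if st[i,4]>30: print(ray("top",[ce[i]+[322,195]],.088))
print(get_joint_pos())
for sg in(1,-1):
    zt,q1,P1,zp,q2,P2=poses(sg)
    f=lambda p,q:(lambda r:None if r is None else np.round(r,2).tolist())(inverse_kinematics(p,q))
    print(sg,"pre",f(P1-.08*zt,q1),"pick",f(P1,q1),"lift",f(P1+[0,0,.1],q1),"up",f(P2+[0,0,.08],q2),"pl",f(P2,q2))
    qv=frame(D,sg*Lp); print(" regrasp",f(S+[0,0,.03],qv)); print(" cham",f(O+[0,0,.12],frame(D,sg*Y)),f(O+[0,0,.25],frame(D,sg*Y)))
E
```

```text
win model [ 0.57638251 -0.13370249  0.        ] top ray [[ 0.57663975 -0.13489586  0.088     ]]
[(np.int32(86), array([335.49, 207.79]))]
[[ 0.57704175 -0.13486679  0.088     ]]
[-4.33640441e-01  5.21114723e-02  1.95478525e+00 -8.12597297e-05
  1.13511992e+00 -2.22122272e+00]
1 pre [0.93, 0.85, 1.51, -0.64, 1.35, -2.21] pick [0.86, 0.9, 1.58, -0.7, 1.22, -2.16] lift [0.86, 0.75, 1.59, -0.68, 1.33, -2.26] up [0.51, 0.52, 2.22, 3.09, 0.39, 1.6] pl [0.51, 0.73, 2.2, 3.1, 0.57, 1.58]
 regrasp [0.52, 0.68, 1.73, -0.0, 0.73, -0.02]
 cham [-0.25, 0.51, 1.77, -0.0, 0.86, -2.04] [-0.25, 0.34, 1.68, -0.0, 1.12, -2.04]
-1 pre [0.93, 0.85, 1.51, -0.64, 1.35, 0.94] pick [0.86, 0.9, 1.58, -0.7, 1.22, 0.98] lift [0.86, 0.75, 1.59, -0.68, 1.33, 0.89] up [0.51, 0.52, 2.22, 3.09, 0.39, -1.54] pl [0.51, 0.73, 2.2, 3.1, 0.57, -1.56]
 regrasp None
 cham [-0.25, 0.51, 1.77, -0.0, 0.86, 1.11] [-0.25, 0.34, 1.68, -0.0, 1.12, 1.11]
```

```bash
python3 - <<'E'
import plan; from plan import *
for S in([.52,.30,0],[.56,.33,0],[.62,.33,0]):
  S=np.array(S)
  for yw in np.arange(0.3,4.0,.3):
    plan.S=S; plan.Lp=np.array([np.cos(yw),np.sin(yw),0])
    for sg in(1,-1):
        zt,q1,P1,zp,q2,P2=poses(sg)
        r=inverse_kinematics(P2,q2); r2=inverse_kinematics(P2+[0,0,.09],q2)
        if r is not None and r2 is not None and abs(r[3])<2: print(S,round(yw,1),sg,np.round(r,2),np.round(r2,2))
E
```

```text
[0.52 0.3  0.  ] 1.2 1 [0.19 0.74 2.1  1.81 0.66 2.  ] [0.19 0.54 2.11 1.56 0.64 2.31]
[0.52 0.3  0.  ] 1.2 -1 [ 0.19  0.74  2.1   1.81  0.66 -1.15] [ 0.19  0.54  2.11  1.56  0.64 -0.83]
[0.52 0.3  0.  ] 1.5 1 [0.14 0.76 1.97 1.36 0.79 2.15] [0.14 0.59 1.98 1.21 0.83 2.38]
[0.52 0.3  0.  ] 1.5 -1 [ 0.14  0.76  1.97  1.36  0.79 -0.99] [ 0.14  0.59  1.98  1.21  0.83 -0.77]
[0.52 0.3  0.  ] 1.8 1 [0.13 0.8  1.82 1.05 0.95 2.22] [0.13 0.64 1.83 0.96 1.03 2.37]
[0.52 0.3  0.  ] 1.8 -1 [ 0.13  0.8   1.82  1.05  0.95 -0.93] [ 0.13  0.64  1.83  0.96  1.03 -0.77]
[0.52 0.3  0.  ] 2.1 1 [0.16 0.85 1.68 0.82 1.13 2.21] [0.16 0.71 1.68 0.78 1.22 2.31]
[0.52 0.3  0.  ] 2.1 -1 [ 0.16  0.85  1.68  0.82  1.13 -0.93] [ 0.16  0.71  1.68  0.78  1.22 -0.83]
[0.52 0.3  0.  ] 2.4 1 [0.2  0.9  1.53 0.64 1.3  2.15] [0.2  0.77 1.54 0.62 1.4  2.22]
[0.52 0.3  0.  ] 2.4 -1 [ 0.2   0.9   1.53  0.64  1.3  -0.99] [ 0.2   0.77  1.54  0.62  1.4  -0.92]
[0.52 0.3  0.  ] 2.7 1 [0.26 0.95 1.4  0.48 1.45 2.05] [0.26 0.83 1.41 0.48 1.56 2.11]
[0.52 0.3  0.  ] 2.7 -1 [ 0.26  0.95  1.4   0.48  1.45 -1.09] [ 0.26  0.83  1.
[... 3671 characters left out ...]
3 1.02 0.98 0.34 1.85 2.01]
[0.62 0.33 0.  ] 3.0 -1 [ 0.33  1.13  0.97  0.33  1.76 -1.16] [ 0.33  1.02  0.98  0.34  1.85 -1.13]
[0.62 0.33 0.  ] 3.3 1 [0.4  1.16 0.88 0.18 1.86 1.79] [0.4  1.06 0.89 0.18 1.95 1.81]
[0.62 0.33 0.  ] 3.3 -1 [ 0.4   1.16  0.88  0.18  1.86 -1.35] [ 0.4   1.06  0.89  0.18  1.95 -1.33]
[0.62 0.33 0.  ] 3.6 1 [0.47 1.18 0.85 0.01 1.9  1.58] [0.47 1.08 0.86 0.01 1.99 1.58]
[0.62 0.33 0.  ] 3.6 -1 [ 0.47  1.18  0.85  0.01  1.9  -1.56] [ 0.47  1.08  0.86  0.01  1.99 -1.56]
[0.62 0.33 0.  ] 3.9 1 [ 0.54  1.17  0.87 -0.16  1.87  1.37] [ 0.54  1.07  0.88 -0.17  1.96  1.35]
[0.62 0.33 0.  ] 3.9 -1 [ 0.54  1.17  0.87 -0.16  1.87 -1.77] [ 0.54  1.07  0.88 -0.17  1.96 -1.79]
```

```bash
sed -i 's/^S=.*/S=np.array([.50,.325,0]); Lp=np.array([np.cos(2.0),np.sin(2.0),0])/' plan.py
python3 - <<'E'
from plan import *
zt,q1,P1,zp,q2,P2=poses(-1)
command_gripper(.8)
move_pose(P1-.12*zt+[0,0,.06],q1)
movel(P1-.06*zt,v=.2); print(get_time(),get_tcp_pos(),P1-.06*zt)
im=snap("top","t2"); im2=snap("side","s2")
t=cv2.resize(im[190:290,110:240],None,fx=3,fy=3,interpolation=cv2.INTER_CUBIC); u=cv2.resize(im2[240:365,210:370],None,fx=2.4,fy=2.4,interpolation=cv2.INTER_CUBIC)
cv2.imwrite("pics/c5.png",np.hstack([t,u]) if t.shape[0]==u.shape[0] else u)
E
```

```text
13.5833 [0.48992138 0.35307807 0.0531306 ] [0.48938035 0.35259031 0.05242641]
```

View pics/c5.png

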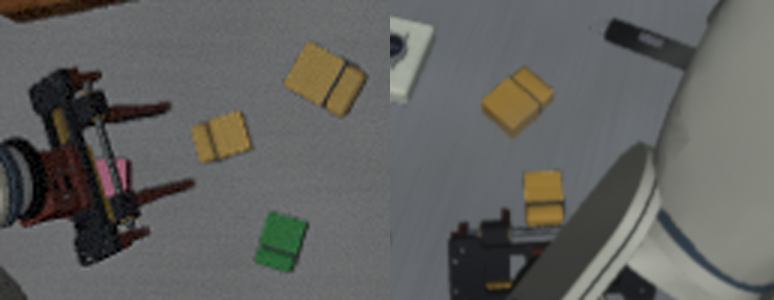

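The fingers straddle the small brass lighter, at about c5 left panel (222,135), and are aligned with it. Now the pick.

```bash
python3 - <<'E'
from plan import *
zt,q1,P1,zp,q2,P2=poses(-1)
wait(.1);f0=np.array(get_ft_force())
r=movel(P1,v=.08,until_force=6); print(r,np.array(get_tcp_pos())-P1,np.array(get_ft_force())-f0)
if not r:
    command_gripper(0.0); print("w",get_grip_width()*88,get_time())
    movel(np.array(get_tcp_pos())+[0,0,.12],v=.15); print(get_grip_width()*88,np.array(get_ft_force())-f0,get_time())
    snap("side","s3"); im=snap("top","t3"); crop(im,110,180,250,290,5,"c6")
E
```

```text
False [0.00020984 0.00031488 0.00016962] [-0.20047943 -0.93562035 -0.87800236]
w 39.76261392976181 15.2583
39.98857420277687 [-0.06865767 -0.43518082 -2.68983615] 16.2083
```

View pics/c6.png

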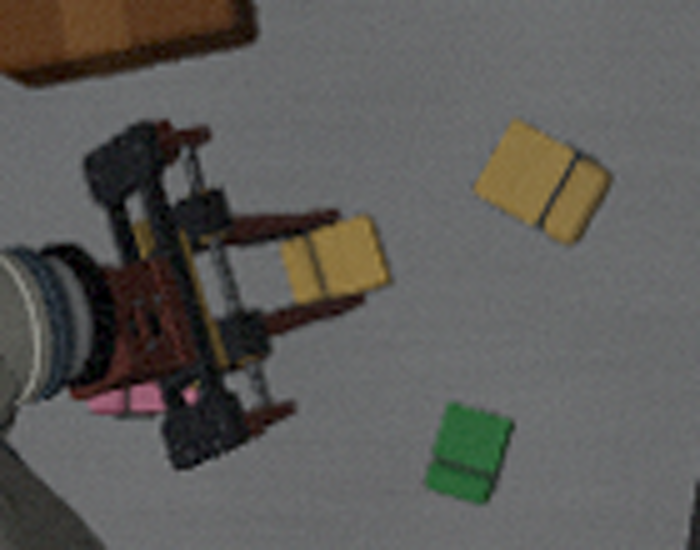

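```bash
python3 - <<'E'
from plan import *
zt,q1,P1,zp,q2,P2=poses(-1)
move_pose(P2+[0,0,.10],q2); print(get_time(),get_tcp_pos(),get_grip_width()*88)
movel(P2+[0,0,.012],v=.15); wait(.15)
im=snap("top","t4"); im2=snap("side","s4")
crop(im2,210,230,360,370,4,"c7"); crop(im,110,180,250,290,5,"c8")
f0=np.array(get_ft_force())
r=movel(P2+[0,0,-.006],v=.02,until_force=4); print(r,np.array(get_tcp_pos())-P2,np.array(get_ft_force())-f0,get_time())
E
```

```text
17.775 [0.49941512 0.32519458 0.12362459] 39.67175894071236
True [-1.10386103e-04  3.55267193e-05 -5.95630325e-04] [ 0.61624931 -0.77448232  5.0225271 ] 19.4
```

View pics/c7.png

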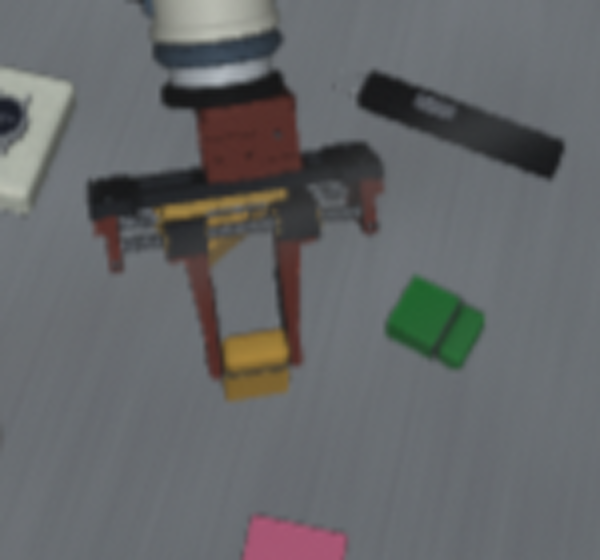

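View pics/c8.png

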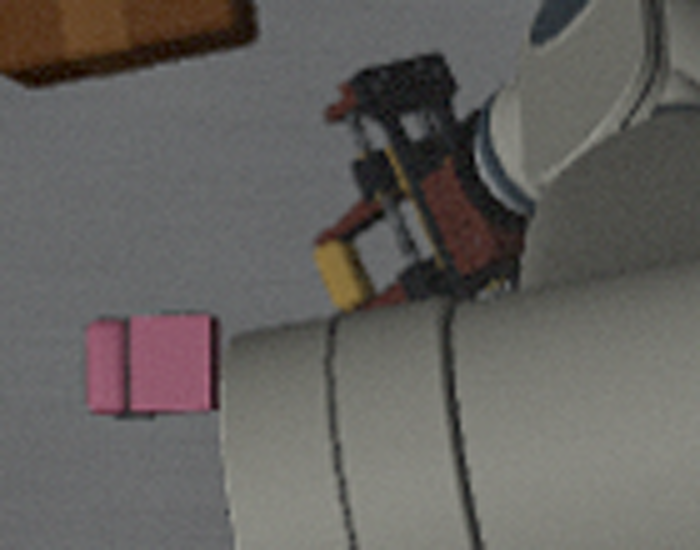

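The lighter is upright with its lid up: c7 shows the seam at (255,372) and the top at (255,345). It touched the bench at the expected height, so I release it and look.

```bash
python3 - <<'E'
from plan import *
zt,q1,P1,zp,q2,P2=poses(-1)
command_gripper(.75); wait(.3); 
movel(np.array(get_tcp_pos())-.09*zp,v=.15)
qv=frame(D,-Lp); qw=frame(D,Lp); print(inverse_kinematics(S+[0,0,.13],qv),inverse_kinematics(S+[0,0,.13],qw),get_joint_pos(),get_time())
im=snap("top","t5"); im2=snap("side","s5")
crop(im2,240,280,340,360,6,"c9"); crop(im,140,190,240,290,5,"c10")
E
```

```text
[ 5.56418938e-01  4.99891406e-01  1.75636888e+00 -4.44089210e-16
  8.85332370e-01  1.69801159e+00] [ 5.56418938e-01  4.99891406e-01  1.75636888e+00 -4.44089210e-16
  8.85332370e-01 -1.44358106e+00] [ 0.09050264  0.7320453   1.7303168   0.81548449  1.15741751 -0.86521912] 21.0583
```

View pics/c9.png

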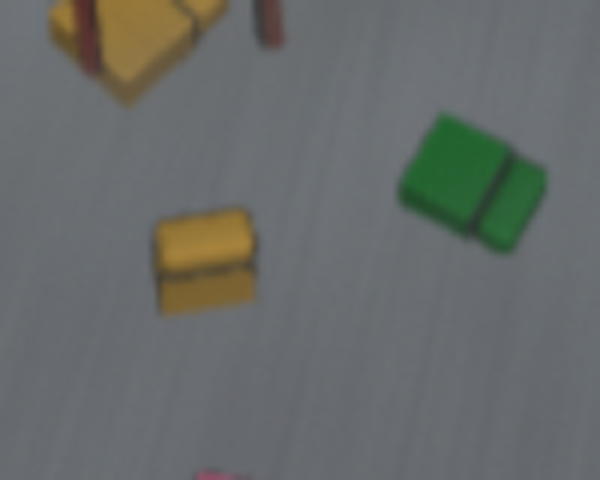

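View pics/c10.png

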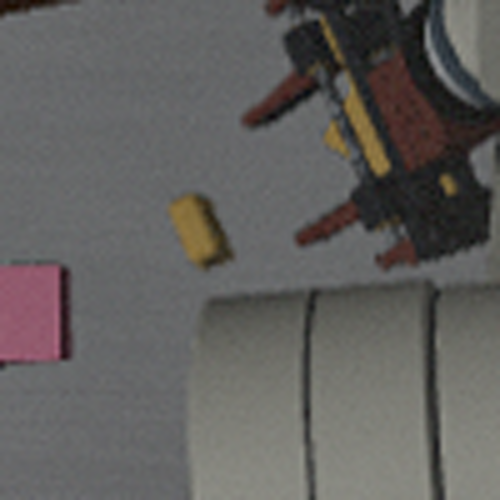

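It stands upright and free at c9 (205,262) and c10 (200,232). Now I fit its pose for the regrasp.

```bash
cat > fit2.py <<'E'
from fit import *
import plan
def fitbox(tn,sn,rois,g,yaw0,h=(0,.054),half=(.01,.02)):
    B2=np.array([[a,b,c] for a in(-half[0],half[0]) for b in(-half[1],half[1]) for c in h])
    M={}
    for n,f in(("top",tn),("side",sn)):
        if n in rois: M[n]=cv2.GaussianBlur(mask(cv2.imread(f"pics/{f}.png"),rois[n]),(0,0),.7)/255.
    out={}
    for use in [tuple(M)]+[(k,) for k in M if len(M)>1]:
        best=None
        for d in(-.15,0,.15):
            p0=np.array([g[0],g[1],yaw0+d]); sx=np.vstack([p0,p0+[.008,0,0],p0+[0,.008,0],p0+[0,0,.15]])
            r=minimize(lambda p:sum(((ren(n,p,B2)-M[n])**2).sum() for n in use),p0,method="Nelder-Mead",options=dict(initial_simplex=sx,xatol=1e-4,fatol=1e-3))
            if best is None or r.fun<best.fun:best=r
        out[use]=best.x; print(use,best.x.round(4),round(best.fun,2),[round(M[n].sum()) for n in use])
    return out
E
python3 - <<'E' | tail -4
from fit2 import *
r=fitbox("t5","s5",{"top":(170,224,190,246),"side":(262,312,286,336)},[.5,.325],2.0)
np.save("st.npy",r[("top","side")])
E
```

```text
side 344.9921568627451
('top', 'side') [0.4992 0.3253 1.9473] 33.47 [105, 237]
('top',) [0.5001 0.3248 2.0646] 12.13 [105]
('side',) [0.499  0.3259 1.8838] 18.62 [237]
```

```bash
python3 - <<'E'
from plan import *
qv=frame(D,-Lp); C=np.array([.4995,.3253,0])
p=np.array(get_tcp_pos()); movel(p+[0,0,.09],v=.2)
move_pose(C+[0,0,.15],qv); print(get_time(),get_tcp_pos())
movel(C+[0,0,.09],v=.15); wait(.1); f0=np.array(get_ft_force())
im=snap("top","t6"); im2=snap("side","s6"); crop(im2,220,240,340,350,5,"c11")
r=movel(C+[0,0,.025],v=.08,until_force=6); print(r,get_tcp_pos(),np.array(get_ft_force())-f0)
if not r:
    command_gripper(0.0); print(get_grip_width()*88,get_time())
    movel(C+[0,0,.20],v=.15); print(get_grip_width()*88,np.array(get_ft_force())-f0,get_time())
    im2=snap("side","s7"); crop(im2,200,220,360,350,4.5,"c12")
E
```

```text
23.8583 [0.49939633 0.32501845 0.14956162]
False [0.49976567 0.32550506 0.02526914] [-0.38277561 -0.38785155 -0.18107692]
19.56191502510209 26.3417
20.033782672847472 [-0.91072765 -0.55874865 -0.87672053] 27.6583
```

View pics/c12.png

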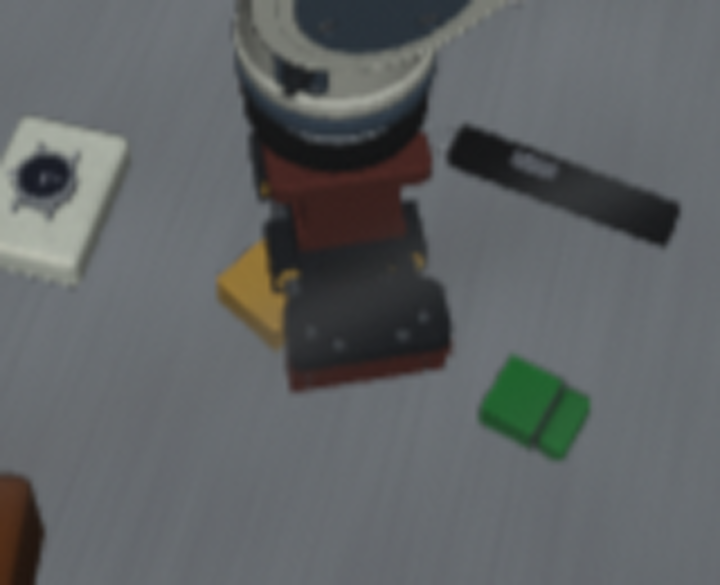

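The grip width is 20 mm and the bench spot is empty, so the lighter is held. Next I carry it over the chamber and lower it.

```bash
cat > win.txt <<'E'
0.5768 -0.1344
E
python3 - <<'E'
from plan import *
Wn=np.r_[np.loadtxt("win.txt"),0]
qc=frame(D,-Y)
p=np.array(get_tcp_pos()); movel(p+[0,0,.11],v=.25)
move_pose(Wn+[0,0,.31],qc); print(get_time(),get_tcp_pos(),get_grip_width()*88)
movel(Wn+[0,0,.22],v=.15); wait(.15)
im=snap("top","t8"); im2=snap("side","s8"); crop(im2,200,80,340,230,4,"c13"); crop(im,270,100,410,260,3.5,"c14")
print(get_time(),get_tcp_pos(),get_ft_force())
E
```

```text
29.9917 [ 0.57697139 -0.13345137  0.30985429] 19.782322821673077
30.9917 [ 0.57732607 -0.13452349  0.22099183] [-0.13647529  0.35865331 -1.41268889]
```

View pics/c13.png

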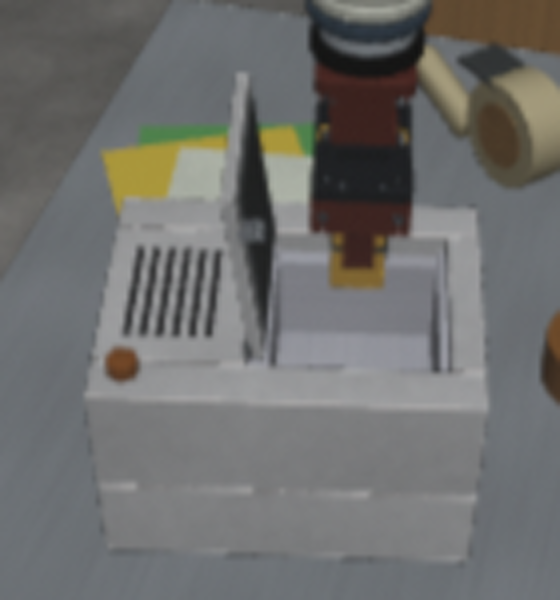

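View pics/c14.png

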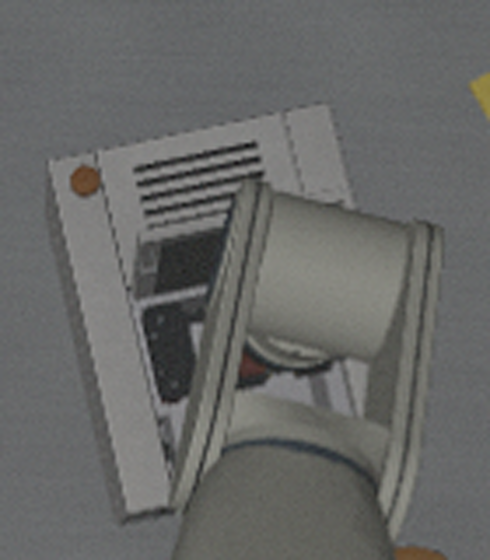

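```bash
python3 - <<'E'
from plan import *
for z in(.35,.45,.55):
    r=ray("top",[(364,156),(345,153)],z); print(z,((r-O)@X).round(3),((r-O)@Y).round(3))
Wn=np.r_[np.loadtxt("win.txt"),0]; f0=np.array(get_ft_force())
r=movel(Wn+[0,0,.150],v=.08,until_force=5); print(r,get_tcp_pos(),np.array(get_ft_force())-f0,get_time())
im2=snap("side","s9"); crop(im2,200,80,340,230,4,"c15"); 
E
```

```text
0.35 [0.081 0.098] [-0.059 -0.015]
0.45 [0.061 0.077] [-0.036  0.004]
0.55 [0.042 0.056] [-0.013  0.024]
False [ 0.57724195 -0.13450797  0.15045259] [-0.00619588 -0.43342749  0.1451657 ] 32.0167
```

View pics/c15.png

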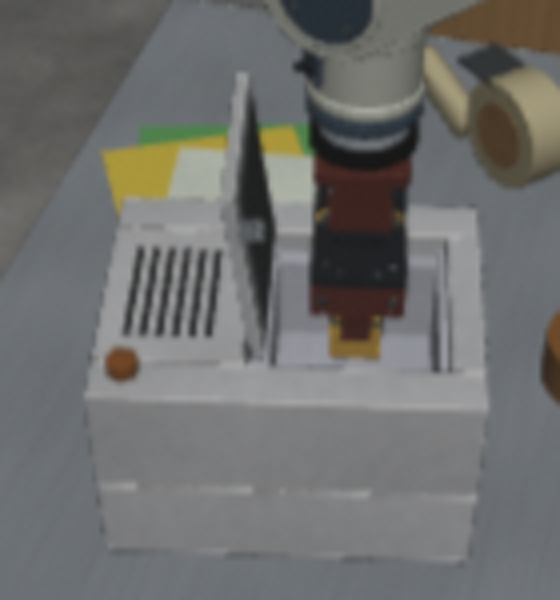

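The path is clear: the lighter is vertical at c15 (355,342), with a gap to the door at (250,230).

```bash
python3 - <<'E'
from plan import *
Wn=np.r_[np.loadtxt("win.txt"),0]
movel(Wn+[0,0,.122],v=.08); wait(.1); f0=np.array(get_ft_force())
r=movel(Wn+[0,0,.108],v=.02,until_force=3.5); print(r,get_tcp_pos(),np.array(get_ft_force())-f0,get_time())
p=np.array(get_tcp_pos())
if p[2]<.118:
    command_gripper(.45); wait(.2); print(get_grip_width()*88)
    movel(np.r_[Wn[:2],.28],v=.12)
    movel(np.array([0.40,-.10,.36]),v=.3); wait(.2)
    print(get_time()); im=snap("top","t10"); im2=snap("side","s10"); crop(im2,200,80,340,230,4,"c16"); crop(im,280,130,400,250,4.5,"c17")
E
```

```text
True [ 0.57688692 -0.13446367  0.11285674] [-0.49013009 -0.39681936  7.85784093] 33.175
39.7687560248954
36.4583
```

View pics/c16.png

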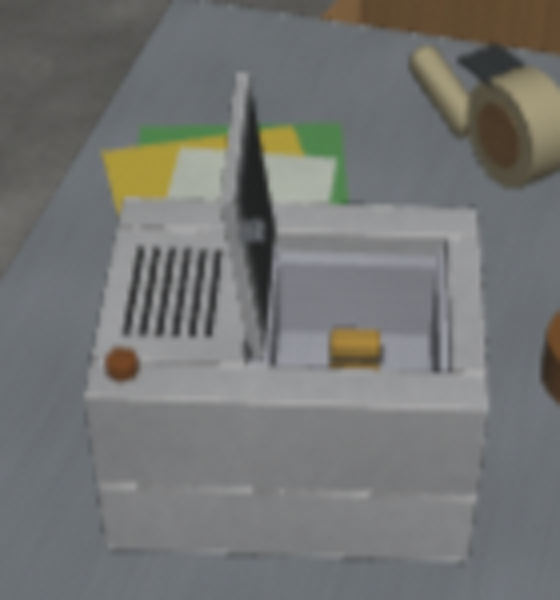

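View pics/c17.png

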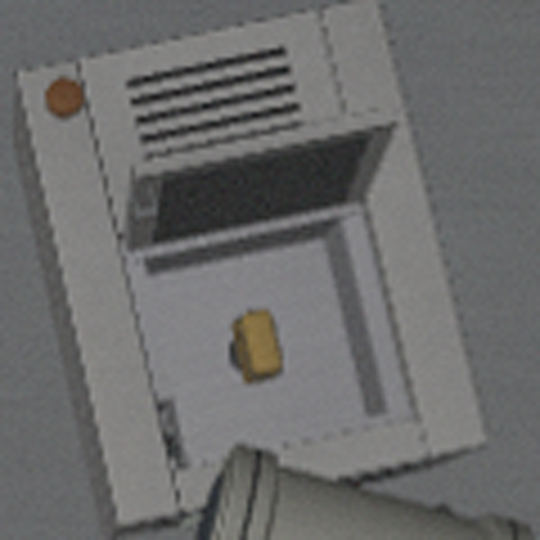

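The lighter stands in the chamber at c17 (258,345), with a sliver of the ring visible to its left, and the door is open. I measure the centring.

```bash
python3 - <<'E' | tail -6
from fit2 import *
r=fitbox("t10","s10",{"top":(325,192,350,222)},[.577,-.1345],1.788,h=(.088,.142))
p=list(r.values())[0]
for w in((.5764,-.1337),(.5770,-.1349)): print((np.hypot(*(p[:2]-w))*1e3).round(2))
im=cv2.imread("pics/t10.png"); s=8; c=cv2.resize(im[190:225,318:353],None,fx=s*2,fy=s*2,interpolation=cv2.INTER_CUBIC)
B2=np.array([[a,b,c_] for c_ in(.088,.142) for a,b in((-.01,-.02),(.01,-.02),(.01,.02),(-.01,.02))])
def d(P,col):
    q=((proj("top",P)-[318,190]+.5)*16-.5).round().astype(int); cv2.polylines(c,[q],True,col,1)
w=W(p,B2); d(w[:4],(0,0,255)); d(w[4:],(0,255,0))
t=np.linspace(0,6.28,40); d(np.c_[.577+.015*np.cos(t),-.1349+.015*np.sin(t),t*0+.088],(255,0,0))
cv2.imwrite("pics/c18.png",c)
g=cv2.cvtColor(im,cv2.COLOR_BGR2GRAY)
E
```

```text
pad [[ 0.52824679 -0.14641194  0.182     ]] [[ 0.52637885 -0.14352334  0.182     ]]
top 230.99607843137255
side 344.9921568627451
('top',) [ 0.5769 -0.1346  1.7319] 14.65 [117]
1.03
0.32
```

View pics/c18.png

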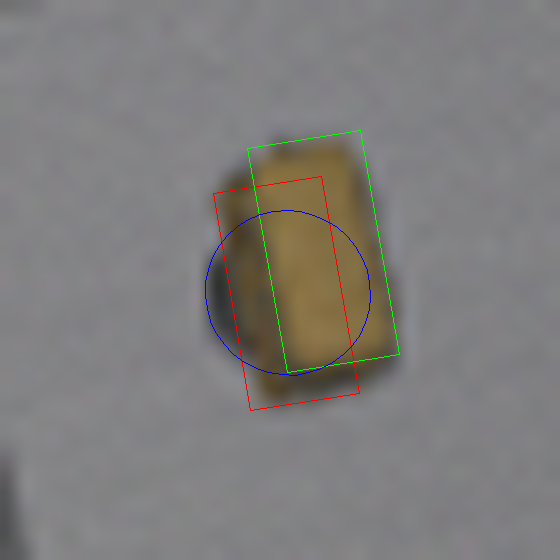

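The fit puts the lighter's centre within about 1 mm of the window, upright. I do one quick bystander check and hand in.

```bash
python3 - <<'E'
from h import *
a=cv2.imread("pics/top0.png").astype(int); b=cv2.imread("pics/t10.png").astype(int); d=np.abs(a-b).max(2)
for n,(x,y,w) in dict(watch=(224,164,22),cutter=(257,267,30),tape=(386,273,25)).items(): print(n,(d[y-w:y+w,x-w:x+w]>40).mean().round(3))
print(get_time(),np.array(get_ft_force()).round(1)); job_done()
E
```

```text
watch 0.0
cutter 0.0
tape 0.164
36.5583 [ 0.2  0.7 -0.4]
the job is handed in; nothing more can be done
```

```bash
python3 - <<'E'
import cv2,numpy as np
a=cv2.imread("pics/side0.png").astype(int); b=cv2.imread("pics/s10.png").astype(int); d=np.abs(a-b).max(2)
print((d[150:188,332:370]>40).mean())
E
```

```text
0.0
```

I handed the job in at 36.6 s with the brass lighter standing in the chamber, centred over the measuring window, and the door open. No verdict is reported at hand-in.

- **Door:** I pressed the pad inward about 5 mm with roughly 10 N measured at the wrist. The catch let go, and both cameras show the door fully open.
- **Lighter:** I took the smaller brass lighter with a slanted hand, stood it on the bench and released it. A camera fit placed it within about 1 mm of plan. I regrasped it with the hand vertical and set it in the chamber.
- **Centring:** The last top-camera fit puts the lighter's centre 0.3 to 1.0 mm from the window, depending on which of two window estimates is used. It looks upright.
- **Bystanders:** The watch and cutter showed no change in the top view. The tape check there disagreed, with 16 % of pixels changed, probably because the arm was covering part of it. The side view, checked after hand-in on pictures taken before it, shows the tape unchanged.
- **Other readings:** The wrist force was about zero before hand-in, so the robot was touching nothing. Setting the lighter down in the chamber peaked at about 8 N, above the 3.5 N stop I had set.

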